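Count two bearing balls out of the ball feeder

TASK

Two small-parts feeders stand on the bench. I need exactly two steel balls in the bowl: on the ball feeder, the one with the round hopper tube and the steel bowl under its spout, turn the paddle knob two clicks clockwise (seen from above) and leave it there, never going on to a third click. Leave the bowl under the spout, and do not turn the knob of the other feeder.

Things in the scene. Friction and masses are not known exactly. Their poses are not given: they have to be found in the camera images.
- ball_feeder_knob (a joint): Paddle knob of the ball feeder, rad: starts at 0, grows clockwise seen from above. Detents hold it at 0, 0.524, 1.047 and 1.571 (30-degree clicks) and pull it on from halfway; resistance up to about 0.3 N m. Each click drops one ball. Fixed grey stand, 130 x 140 mm, with a flat square clear-topped head 100 mm high, spout at its front, round clear hopper tube (top at 134 mm) at one side.
- ball_feeder_knob_grip (a point): Point to grip on the ball feeder's paddle knob, on its vertical turning axis, 166 mm above the bench. The paddle is an upright black blade on a shaft: 64 mm long (x axis), 14 mm thick (y axis), 40 mm tall (22 below this point to 18 above). Nothing else on the feeder is higher than 134 mm. z up; the axes turn with the knob. A nose on the -x end points to a mark per click.
- bowl: Round open steel bowl, loose, 100 mm across the rim, 42 mm high, standing on the bench under the ball feeder's spout. Origin at the centre of its underside, z up.
- ball_1_center (a point): Centre of the first steel ball (16 mm diameter) to drop; starts in the feeder's head at 86 mm height.
- ball_2_center (a point): Centre of the second steel ball (16 mm) to drop; starts next to the first.
- nut_feeder_knob (a joint): Angle in rad of the knob of the other feeder, which has the same stand and the same paddle knob but a rectangular hopper with hexagon nuts and no bowl. Starts at 0; not to be turned.

How it is judged (in metres and radians):
At the end, for the whole second after the job is handed in: The ball feeder's knob rests at the second click (within 10 degrees), the first and second ball lie in the bowl, and the bowl stands upright within 25 mm of where it was (horizontal distance between each of ball_1_center, ball_2_center and bowl below 0.048 m and z of ball_1_center in the frame of bowl between 0 and 0.042 m and z of ball_2_center in the frame of bowl between 0 and 0.042 m and value of joint ball_feeder_knob between 0.87 and 1.23 rad and distance of bowl from where it was at the start of the episode below 0.025 m and angle between bowl's own z axis and vertical below 0.17 rad); the robot touches nothing.
It fails at once if the ball feeder's knob is turned on towards a third click (15 degrees past the second) (value of joint ball_feeder_knob above 1.31 rad).
It fails at once if the other feeder's knob is turned by more than 14 degrees (value of joint nut_feeder_knob above 0.25 rad or value of joint nut_feeder_knob below -0.25 rad).
It also fails if it takes over 35 s, if anything falls off the work surface, if the arm or the gripper's body presses on something with over 40 N, if the wrist force passes 120 N, or if a joint passes its speed limit or range.

ROBOT

A 7-joint arm with a two-finger parallel gripper is mounted at the origin on a cart in front of the work surface, level with it; the furniture and walls round the work are solid. World frame = base frame: x ahead of the robot, y to its left, z up, the work surface at z = 0. Lengths are in mm, angles in degrees, forces in N, time in s.
With the tool pointing down it reaches from about 375 to 925 mm from the base axis. Payload 3.1 kg.
Tool frame: the origin (TCP) lies at the centre of the arm's flange, where the gripper is bolted on; the fingertips stand 173 mm ahead of it and the grasp point (between the pads) lies env.grasp_offset ahead of it (env.grasp_offset is the distance from the TCP to the grasp point, in mm); z points along the fingers, y is the line along which they close (so a half turn about z gives the same grasp; the last joint's range is limited). The gripper opens to 85 mm and grips with 20 to 120 N. Pads are 22 mm wide; open, the fingers measure 114 mm over their backs; the gripper's body (76 mm by 85 mm) begins 54 mm behind the grasp point. The pads swing forward as they close: fully open they stand 13 mm farther back than shut.
Start: joints at [-81.635, 21.939, 2.515, 91.553, -1.026, 66.532, -2.859], TCP at [156.886, 630.788, 404.669] pointing down, gripper open.
Joint ranges: [-149.38, 149.38], [-23.57, 123.04], [-84.95, 90], [0, 143.3], [-89.99, 269.99], [3.08, 112.72], [-163.45, 163.45]. Speed limits (degrees/s): [159.86, 159.86, 180, 180, 180, 180, 180].

INTERFACE

Orientations are given as [roll, pitch, yaw] about the fixed x, y, z axes, in that order (R = Rz(yaw) Ry(pitch) Rx(roll)).
In Python, from station import env, solver, optics, finder, monitor gives the robot as it stands. The module is installed in compiled form; this text tells all that it offers. Calls block until the motion is done:
- env.movep(position, orientation): joint-space move of the TCP to a pose.
- env.move_l(position, max_speed=150, rot=None): straight line of the TCP; rot=None keeps the orientation; max_speed is the mean speed in mm/s.
- env.goto_joints(angles): joint-space move.
- env.open_jaws() and env.gripper_close(): open the fingers fully, or close them until they stop; the grip force is fixed at half the most.
- env.wait(seconds).
- solver.ik(position, orientation): joint angles nearest the present ones, or None.
- optics.capture(name): name is "scene" or "top"; returns a dict with "image" (384x512x3 uint8, red, green, blue), "mtx" (3x3 intrinsics, pixels), "k1" (the pictures are not rectified: a ray, as slopes to the right and down, at radius r is drawn at 1 + k1 r^2 times it, then the intrinsics apply), "R" (3x3) and "t" (3): a world point X has camera coordinates R X + t. Camera axes: x right, y down, z forward; pixel columns grow to the right and rows downward; lengths in mm; the calibration is good to about 2 mm. A picture is of the moment at which its call begins. There is no depth.
A pose or a line that the arm cannot do raises env.PlanningError and nothing moves.
- env.finish_job(): hands the job in; it is judged then, once.
Trained networks look in the newest picture that a camera, given by its name, has taken for a name from the list of things; names that differ only in an ending like _2 or _b are one class to them, and where a whole thing is asked for, a point or a joint stands for the part that bears it (a point fixed in the world has none). Each returns a list of dicts, best first, with "score" (0 to 1); they miss things now and then, are a little off and sometimes report something else, mostly with a low value. They report only what shows in the picture. A call takes as long as a camera call.
- finder.search_frame(camera, query): "rect" ([centre column, centre row, width, height] in pixels, round what is visible of it).
Readings, each from a call of its own:
- monitor.read_time_s(): time.
- monitor.read_joint_pos(): joint angles.
- monitor.read_joint_vel(): joint speeds.
- monitor.read_tau(): joint torques, N m.
- monitor.read_ee_pos(): TCP position.
- monitor.read_ee_rot(): TCP orientation.
- monitor.read_ft_force(): force on the tool from outside, world axes, zero at the start.
- monitor.read_torque(): the same for the moment, N m.
- monitor.read_opening(): finger opening in mm.
- monitor.read_grip_force(): force on a finger pad.
Only numpy, scipy, OpenCV 4.12 (cv2) and the standard library are available. Lean on these libraries where they do the work, as an engineer would, in place of code of your own. Each camera call takes 0.05 s, during which the arm holds its last target. There are 200 camera calls.

## Working session

There is one attempt and no reset: what is moved stays moved. The work goes in short steps, each a Python script; the robot and the scene stay as the last script left them, time stands still between calls to the robot, and variables do not carry over. Pictures are saved under pics/ and viewed, at most 10 in all, crops included, and the job is handed in when it is done.

```bash
mkdir -p pics; python3 - <<'E'
from station import env, solver, optics, finder, monitor
import cv2,numpy as np
for n in("scene","top"):
    c=optics.capture(n); cv2.imwrite(f"pics/{n}0.png",cv2.resize(c["image"][:,:,::-1],(800,600),interpolation=cv2.INTER_CUBIC))
    print(n,c["mtx"].tolist(),c["k1"],c["R"].round(4).tolist(),c["t"])
    for q in("ball_feeder_knob","ball_feeder_knob_grip","nut_feeder_knob","bowl"):
        print(q,[(np.round(d["rect"],1).tolist(),round(d["score"],2)) for d in finder.search_frame(n,q)][:4])
print(env.grasp_offset,monitor.read_ee_rot(),monitor.read_time_s())
E
```

```text
scene [[431.36666300707054, 0.0, 259.2724516702114], [0.0, 431.36666300707054, 183.61766171340568], [0.0, 0.0, 1.0]] -0.11429684166896345 [[0.9003, -0.4349, 0.0187], [-0.237, -0.5258, -0.8169], [0.3652, 0.731, -0.5764]] [-427.78910155  197.22163659 1122.44180315]
ball_feeder_knob [([320.7, 231.7, 23.4, 35.0], 0.93), ([236.5, 133.2, 16.8, 21.9], 0.64)]
ball_feeder_knob_grip [([319.1, 232.2, 29.1, 34.0], 0.76)]
nut_feeder_knob [([235.6, 131.8, 20.7, 23.4], 0.64)]
bowl [([320.0, 233.1, 24.7, 35.3], 0.69), ([299.7, 279.2, 37.0, 33.4], 0.63)]
top [[355.9391992200397, 0.0, 254.39977990914906], [0.0, 355.9391992200397, 190.47347841069373], [0.0, 0.0, 1.0]] 0.006295146570215721 [[-0.0125, -0.9998, -0.0124], [-0.9934, 0.0138, -0.1141], [0.1142, 0.0109, -0.9934]] [ -3.75930131 492.0360669  930.83468849]
ball_feeder_knob [([377.0, 187.4, 26.7, 32.7], 0.64)]
ball_feeder_knob_grip [([376.7, 188.8, 19.6, 30.4], 0.81)]
nut_feeder_knob [([156.9, 184.2, 14.9, 30.7], 0.61)]
bowl [([372.5, 217.5, 27.6, 13.8], 0.6)]
154.70000000000002 [-1.79992556e+02 -1.26786824e-03  1.66032305e+02] 0.5
```

View pics/scene0.png

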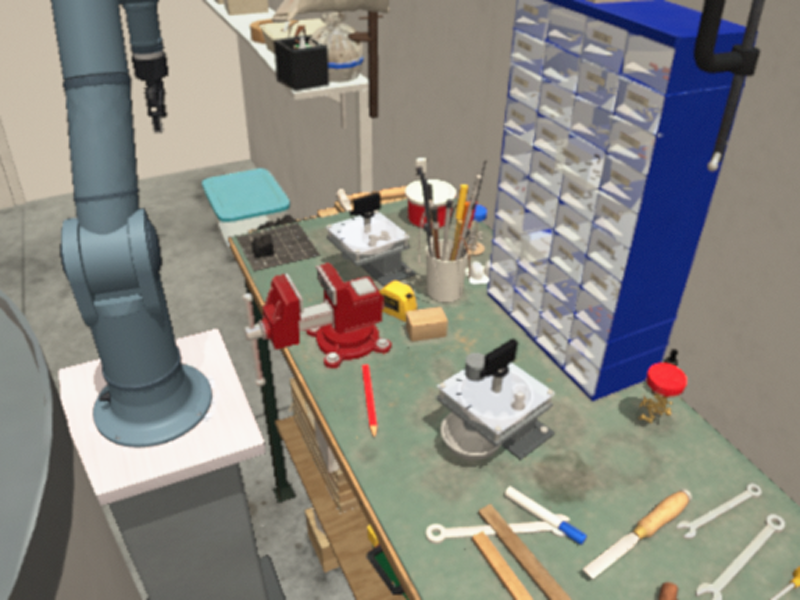

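View pics/top0.png

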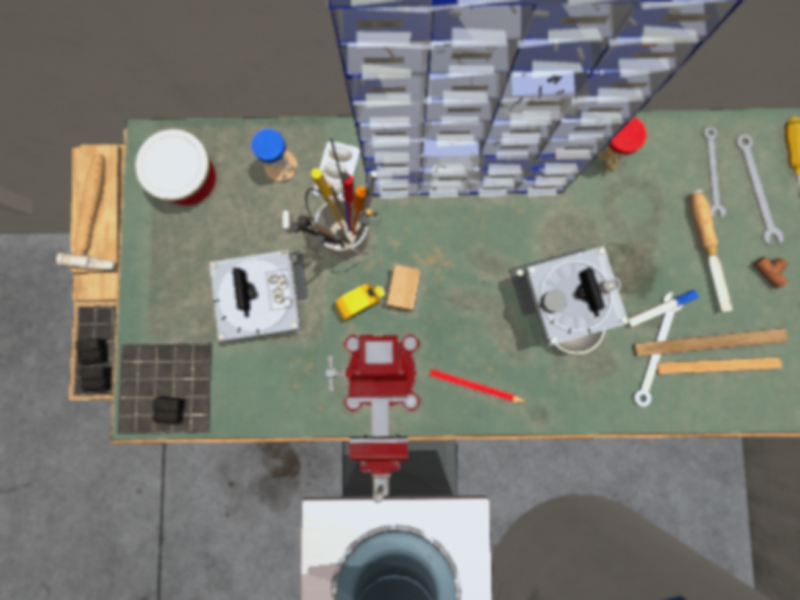

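The ball feeder is on the right, with its knob near (592,290) in the top view and (500,358) in the scene view. The bowl is under its robot-side edge. I'll segment the blade in both views next.

```bash
cat > h.py <<'E'
import cv2,numpy as np
def ray(c,uv):
    K=c["mtx"]; d=np.array([(uv[0]-K[0,2])/K[0,0],(uv[1]-K[1,2])/K[1,1]]); u=d.copy()
    for _ in range(20): u=d/(1+c["k1"]*(u@u))
    o=-c["R"].T@c["t"]; v=c["R"].T@np.array([*u,1]); return o,v/np.linalg.norm(v)
def onz(c,uv,z):
    o,v=ray(c,uv); return o+v*(z-o[2])/v[2]
def proj(c,X):
    p=c["R"]@np.asarray(X,float)+c["t"]; x=p[:2]/p[2]; x=x*(1+c["k1"]*(x@x))
    return c["mtx"][:2,:2]@x+c["mtx"][:2,2]
E
python3 - <<'E'
from station import optics
from h import *
A=[]
for n,(u,v,w,h) in (("top",(335,155,70,75)),("scene",(275,210,85,90))):
    c=optics.capture(n); np.save(f"{n}.npy",c,allow_pickle=True)
    im=c["image"][v:v+h,u:u+w]; A.append(cv2.resize(im[:,:,::-1],(400,400*h//w),interpolation=cv2.INTER_CUBIC)[:420])
    m=(im.max(2)<60).astype(np.uint8); N,l,s,ce=cv2.connectedComponentsWithStats(m)
    for i in range(1,N):
        if s[i,4]>25:
            p=np.argwhere(l==i)[:,::-1]+[u,v]; p=p.astype(np.float32); print(n,s[i],p.mean(0),cv2.minAreaRect(p))
            print([np.round(onz(c,q,184),0).tolist() for q in cv2.boxPoints(cv2.minAreaRect(p))], onz(c,p.mean(0),166).round(1))
cv2.imwrite("pics/crop.png",np.hstack(A))
E
```

```text
top [ 33  18  18  28 260] [376.95    185.93077] ((375.7958984375, 187.2100830078125), (27.615388870239258, 15.000001907348633), 67.38013458251953)
[[500.0, -258.0, 184.0], [513.0, -290.0, 184.0], [455.0, -311.0, 184.0], [442.0, -279.0, 184.0]] [ 482.7 -293.3  166. ]
scene [ 32   8  24  24 306] [319.20587 229.88235] ((318.91534423828125, 230.0230712890625), (15.752409934997559, 30.884645462036133), 29.744882583618164)
[[420.0, -330.0, 184.0], [500.0, -265.0, 184.0], [513.0, -303.0, 184.0], [434.0, -363.0, 184.0]] [ 479.  -299.9  166. ]
```

View pics/crop.png

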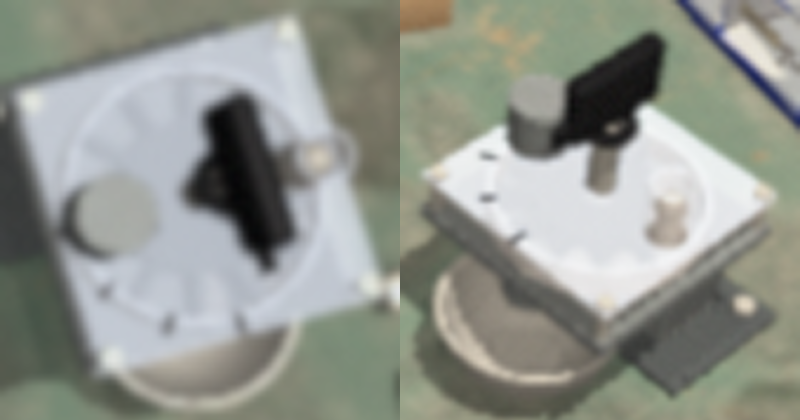

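```bash
cat > fit.py <<'E'
from h import *
from scipy.optimize import minimize
def fit(cams,x0):
    S=4; D=[]
    for c,(u,v,w,h) in cams:
        g=c["image"][v:v+h,u:u+w].max(2).astype(np.float32)
        D.append((c,u,v,np.clip((110-g)/80,0,1)))
    def cost(p,per=False):
        x,y,a=p; a=np.deg2rad(a); ca,sa=np.cos(a),np.sin(a); out=[]
        for c,u,v,d in D:
            P=np.array([proj(c,[x+ca*i-sa*j,y+sa*i+ca*j,z]) for i in(-32,32) for j in(-7,7) for z in(144,184)])-[u,v]
            hull=cv2.convexHull(((P+.5)*8*16).astype(np.int32))
            m=np.zeros((d.shape[0]*8,d.shape[1]*8),np.uint8); cv2.fillConvexPoly(m,hull,255,shift=4)
            m=cv2.resize(m,d.shape[::-1],interpolation=cv2.INTER_AREA)/255.
            out.append(np.abs(m-d).sum())
        return sum(out)
    best=min((minimize(cost,[x0[0],x0[1],x0[2]+da],method="Nelder-Mead",options=dict(initial_simplex=[[x0[0],x0[1],x0[2]+da],[x0[0]+8,x0[1],x0[2]+da],[x0[0],x0[1]+8,x0[2]+da],[x0[0],x0[1],x0[2]+da+8]])) for da in(-10,0,10)),key=lambda r:r.fun)
    return best.x.round(2),best.fun
E
python3 - <<'E'
from fit import *
t=np.load("top.npy",allow_pickle=True).item(); s=np.load("scene.npy",allow_pickle=True).item()
T=(t,(362,165,30,45)); S=(s,(308,212,34,36))
for L in([T,S],[T],[S]): print(fit(L,[480,-295,20]))
# knob angle: clickmarks are on head, for check
print(onz(t,proj(t,[480,-295,166]),166))
for q in [(240,320),(168,323),(105,292)]: print(onz(t,(335+q[0]*70/400,155+q[1]*70/400),100).round(1))
E
```

```text
(array([ 482.58, -295.82,   23.36]), np.float64(236.98137230966972))
(array([ 481.04, -293.34,   13.65]), np.float64(125.82450993467927))
(array([ 480.1 , -298.55,   22.96]), np.float64(98.17254865732338))
[ 480. -295.  166.]
[ 428.6 -312.3  100. ]
[ 427.7 -281.3  100. ]
[ 441.4 -254.9  100. ]
```

```bash
python3 - <<'E'
from station import env, solver, monitor
for y in(196,166,136,16,-14,-44,-54):
    q=solver.ik([481,-296,168+env.grasp_offset],[180,0,y]); print(y,None if q is None else [round(v) for v in q])
for p in([400,250,450],[450,100,450],[481,-296,430]):
    q=solver.ik(p,[180,0,180]); print(p,None if q is None else [round(v) for v in q])
print(monitor.read_time_s())
E
```

```text
196 [46, 20, -22, 107, 9, 55, 126]
166 [25, 18, 3, 108, -1, 54, 104]
136 [4, 19, 28, 109, -11, 54, 83]
16 [-24, 33, 66, 110, -35, 61, -17]
-14 [-24, 33, 66, 110, -35, 61, -47]
-44 [-24, 33, 66, 110, -35, 61, -77]
-54 [-29, 45, 79, 110, -49, 68, -76]
[400, 250, 450] [-54, -1, 17, 113, 0, 68, 53]
[450, 100, 450] [-51, -3, 33, 115, 2, 68, 71]
[481, -296, 430] [36, 12, -10, 101, 2, 67, 116]
0.6
```

```bash
python3 - <<'E'
from station import env, solver, monitor, optics
import cv2,numpy as np
X,Y=481,-296
env.move_l([170,600,470],max_speed=250)
env.movep([420,200,470],[180,0,166])
env.movep([X,Y,400],[180,0,166])
q=list(monitor.read_joint_pos()); print(np.round(q,1)); q[6]+=30; env.goto_joints(q)
print(monitor.read_ee_pos().round(1) if hasattr(monitor.read_ee_pos(),'round') else monitor.read_ee_pos(),monitor.read_ee_rot(),monitor.read_time_s())
c=optics.capture("scene"); cv2.imwrite("pics/above.png",cv2.resize(c["image"][140:300,220:420,::-1],(800,640))[:600])
E
```

```text
[-19.3  19.3  56.1 105.7 -17.8  64.3 119.4]
[ 482.6 -293.6  399.8] [ 1.79926073e+02  3.92386994e-02 -1.63846082e+02] 5.1667
```

View pics/above.png

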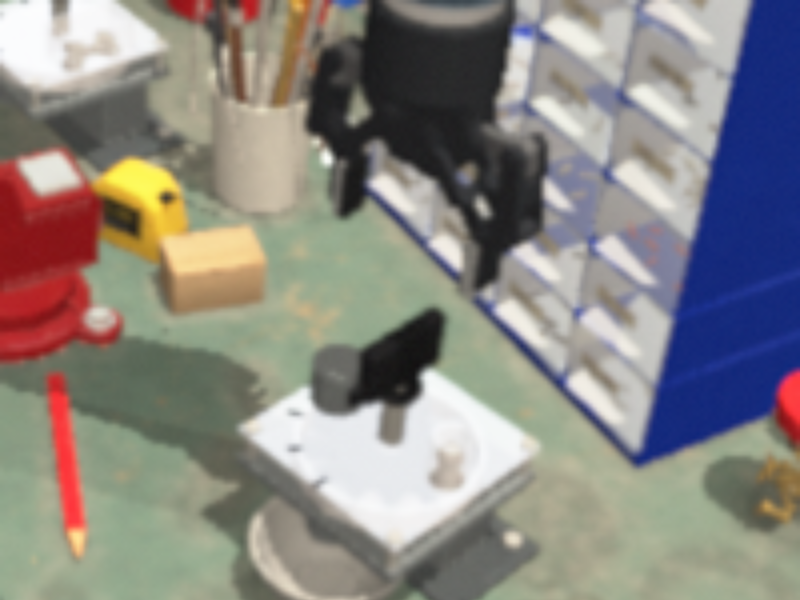

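The open fingers straddle the blade (about (400,355) in the crop) with clear space around. I'll descend and grip.

```bash
python3 - <<'E'
from station import env, solver, monitor, optics
import cv2,numpy as np
r=lambda v:np.round(v,1)
z=168+env.grasp_offset
env.move_l([481,-296,z],max_speed=80,rot=[180,0,196])
env.wait(.3); print(r(monitor.read_ee_pos()),r(monitor.read_ee_rot()),r(monitor.read_ft_force()),r(monitor.read_joint_pos()))
env.gripper_close(); env.wait(.2)
print(monitor.read_opening(),monitor.read_grip_force(),r(monitor.read_ee_pos()),r(monitor.read_ft_force()),r(monitor.read_torque()),monitor.read_time_s())
c=optics.capture("scene"); cv2.imwrite("pics/grip.png",cv2.resize(c["image"][180:290,260:380,::-1],(600,550)))
E
```

```text
[ 481.1 -296.   323.1] [-180.    0. -164.] [-0.7 -0.   0. ] [-14.9  25.2  52.1 109.5 -23.8  56.6 153.9]
13.320845607836745 60.123905539512634 [ 481.1 -296.7  322.9] [ 2.6 -3.6 -2.4] [-0.7 -0.3 -0. ] 7.4833
```

View pics/grip.png

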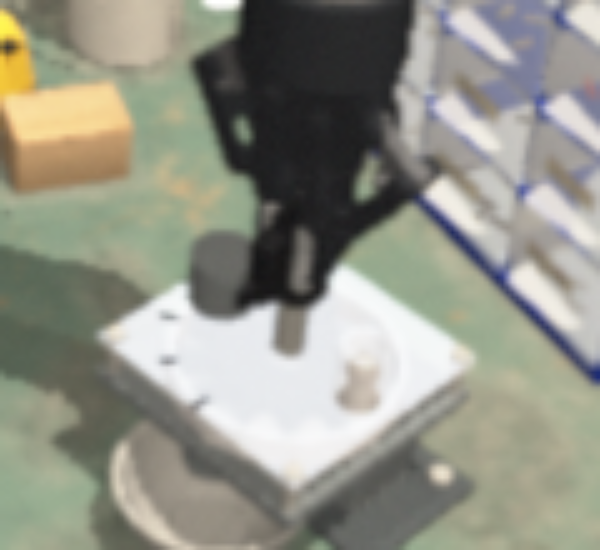

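Grip is square on the blade (opening 13.3 mm, about zero moment). I'll turn 30° at a time.

```bash
python3 - <<'E'
from station import env, monitor, optics
import cv2,numpy as np
r=lambda v:np.round(v,2)
q=list(monitor.read_joint_pos()); q0=q[6]
for a in (10,20,30,40,50,60):
    q[6]=q0-a; env.goto_joints(q)
    if a in(30,60): env.wait(.8)
    print(a,r(monitor.read_ee_rot()),r(monitor.read_ft_force()),r(monitor.read_torque()),r(monitor.read_opening()),monitor.read_time_s())
c=optics.capture("scene"); A=cv2.resize(c["image"][200:300,260:380,::-1],(600,500))
cv2.imwrite("pics/turned.png",A)
E
```

```text
10 [-1.7996e+02  3.0000e-02 -1.7382e+02] [ 1.2  -0.51 -0.35] [-0.04 -0.11  0.03] 13.1 7.825
20 [1.7997e+02 2.0000e-02 1.7628e+02] [-0.4   2.43  2.46] [ 0.35  0.09 -0.04] 13.31 8.1167
30 [ 1.7991e+02 -1.0000e-02  1.6629e+02] [-1.42  4.66  5.08] [ 1.07  0.24 -0.03] 13.58 9.2083
40 [ 1.7987e+02 -6.0000e-02  1.5632e+02] [-1.68  7.07  5.82] [1.27 0.19 0.1 ] 13.24 9.5
50 [ 1.7981e+02 -9.0000e-02  1.4625e+02] [-1.35  7.44  5.95] [ 1.38  0.21 -0.28] 13.39 9.7917
60 [ 1.7981e+02 -1.2000e-01  1.3636e+02] [-0.28  8.11  5.33] [ 1.5   0.08 -0.03] 13.39 10.8833
```

View pics/turned.png

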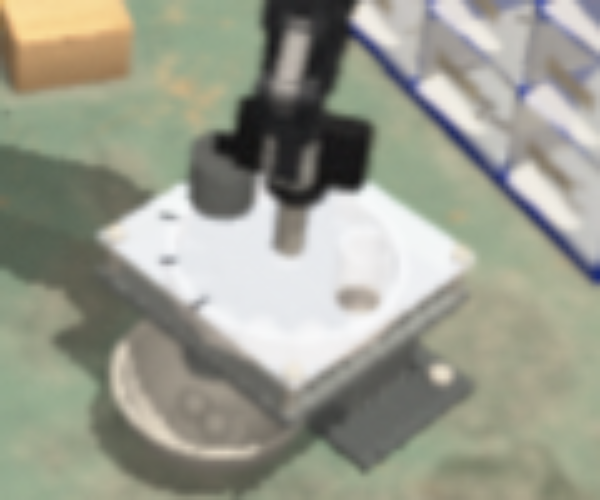

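Two balls can be seen in the bowl, around (190,402) and (218,418), and the blade has turned with the gripper. I'll release, retreat and check.

```bash
python3 - <<'E'
from station import env, monitor, optics
from fit import *
env.open_jaws(); env.wait(.3)
p=list(monitor.read_ee_pos()); env.move_l([p[0],p[1],430],max_speed=100)
env.movep([400,-60,470],[180,0,166]); env.wait(.5)
t=optics.capture("top"); s=optics.capture("scene")
A=[cv2.resize(t["image"][155:230,335:405,::-1],(400,428))[:420],cv2.resize(s["image"][210:300,275:360,::-1],(400,423))[:420]]
cv2.imwrite("pics/end.png",np.hstack(A))
print(fit([(s,(300,205,45,45))],[481,-296,-44]),monitor.read_time_s(),monitor.read_ft_force())
E
```

```text
(array([ 479.27, -297.58,  -42.72]), np.float64(137.99044134187346)) 14.7333 [0.10582662 0.18239787 0.52854558]
```

View pics/end.png

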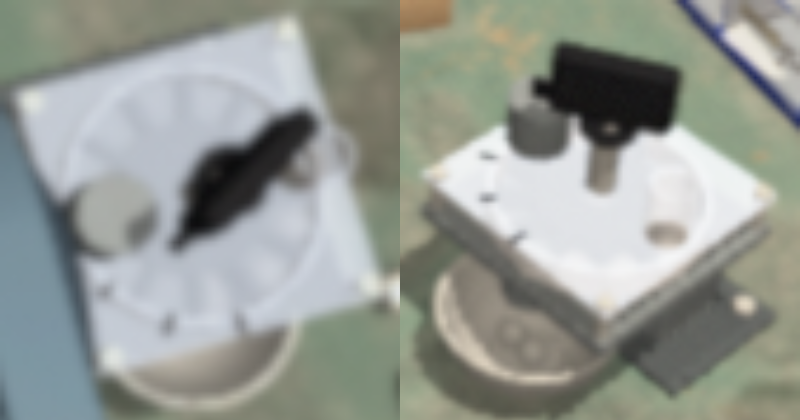

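The nose at (178,243) points to the third mark (105,292), which is click 2. Two balls lie in the bowl, the bowl has not moved, and the arm is clear.

```bash
python3 -c "
from station import env
print(env.finish_job())"
```

```text
the job is handed in; nothing more can be done
None
```

The job is handed in: the ball feeder's knob was turned two clicks clockwise and rests there, two balls are in the bowl, which is still under the spout, and the other feeder was not touched.

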